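# Lidded jars onto their drip dishes

### The arm

A 7-joint arm with a two-finger parallel gripper is mounted at the origin on a cart in front of the work surface, level with it; the furniture and walls round the work are solid. World frame = base frame: x ahead of the robot, y to its left, z up, the work surface at z = 0. Lengths are in m, angles in rad, forces in N, time in s.
With the tool pointing down it reaches from about 0.425 to 1.025 m from the base axis. Payload 3.6 kg.
Tool frame: the origin (TCP) lies between the finger pads; the fingertips stand ahead of it and the grasp point (between the pads) lies 2 mm behind it (manip.tip_reach is the z of the fingertips in the tool frame, in m); z points along the fingers, y is the direction in which the jaws open and shut (so a half turn about z gives the same grasp; the last joint's range is limited). The gripper opens to 85 mm and grips with 20 to 120 N. Pads are 22 mm wide; open, the fingers measure 114 mm over their backs; the gripper's body (76 mm by 85 mm) begins 54 mm behind the grasp point. The pads swing forward as they close: fully open they stand 13 mm farther back than shut.
Start: joints at [1.145, 0.591, 0.048, 1.609, -0.033, 0.943, -0.034], TCP at [0.237, -0.685, 0.248] pointing down, gripper open.
Joint ranges: [-2.69, 2.69], [-0.47, 2.24], [-1.27, 1.36], [0.19, 2.51], [-1.53, 4.68], [0.08, 2.07], [-3.09, 3.09]. Speed limits (rad/s): [2.57, 2.57, 3.14, 3.14, 3.14, 3.14, 3.14].

### API

Orientations are given as a rotation vector (axis times angle).
In Python, from bench import manip gives the robot as it stands.
- The arm moves only by the tool jog_arm, never from a script. Its argument "targets" is a list of rows, each a list of 5 numbers: the shift along the world's x, y, z in cm, then the turn about the world's z in degrees, then the opening, from 0 (shut) to 1 (fully open). In form: [[x, y, z, turn, fingers], ...]. A call has 1 to 20 rows; each row shifts and turns the commanded pose from where the row before left it; what a row does not reach is not made up. A row lasts 1/10 s, in which the tool goes at most 50 mm and 8.59 degrees, less where a joint would pass 70% of its speed; a pose out of reach is approached as far as the arm can. A call is refused whole if a number of a shift passes 5 or a number of a turn 8.59, either way. A call with a gripper value outside its range is refused whole. The fingers move at their own pace and stop on an object; "grip_force" is the grip in N (left out, the last holds). Time passes only in rows, so rows that do not move let the fingers close. It gives the time, the measured TCP pose, the force and the opening at its end, in the units of the state.
- manip.get_obs(): the state, without advancing time (a new reading comes with each control period).
- manip.get_image(name): name is "side" or "top"; returns a dict with "frame" (384x512x3 uint8, red, green, blue), "fx", "fy", "cx", "cy" (pixels), "R" (3x3) and "t" (3): a world point X has camera coordinates R X + t. Camera axes: x right, y down, z forward; pixel columns grow to the right and rows downward; lengths in m; the calibration is good to about 2 mm. A picture is of the moment at which its call begins. There is no depth.
- manip.job_done(): hands the job in, once; it reports no verdict.
Trained networks look in a picture, given as the dict that the camera call returned (one of the last four; its "shot" number tells which), for a name from the list of things; names that differ only in an ending like _2 or _b are one class to them, and where a whole thing is asked for, a point or a joint stands for the part that bears it (a point fixed in the world has none). Each returns a list of dicts, best first, with "p" (0 to 1); they miss things now and then, are a little off and sometimes report something else, mostly with a low value. They report only what shows in the picture. A call takes as long as a camera call. They do not tell look-alikes from the thing itself.
- manip.outline_of(picture, label): "mask" (384x512 bool, what is visible of it) and "box" ([left, top, width, height] in pixels, round what is visible of it).
The state is a dict: "time": time; "q": joint angles; "qvel": joint speeds; "joint_efforts": joint torques, N m; "ee_pos": TCP position; "tcp_rot": TCP orientation; "force": force on the tool from outside, world axes, zero at the start; "moment": the same for the moment, N m; "finger_gap": finger opening in m.
Only numpy, scipy, OpenCV 4.12 (cv2) and the standard library are available. Lean on these libraries where they do the work, as an engineer would, in place of code of your own. Each camera call takes 0.05 s, during which the arm holds its last target.

### The job

Put away the four lidded jars that stand out on the front of the worktop, one to each white drip dish: the two slim jars on the two small dishes and the two wide jars on the two large ones, each standing upright and flat inside the rim. Keep the jars upright, set them down without dropping or throwing them, and leave the mug and the teal beaker alone; the jars and bottles at the back by the wall stay there.

Things in the scene. Friction and masses are not known exactly. Their poses are not given: they have to be found in the camera images.
- slim_jar_a: loose slim glass spice jar with black cap, 105 mm tall, glass body 39 mm in diameter up to 85 mm, cap 36 mm in diameter above, 0.08 to 0.17 kg. Origin: centre of its underside, z up along its axis. Starts upright anywhere in the two rows on the front of the worktop
- slim_jar_b: loose slim glass spice jar with pale cap, 103 mm tall, glass body 41 mm in diameter up to 79 mm, cap 37 mm in diameter above, 0.08 to 0.17 kg. Origin: centre of its underside, z up along its axis. Starts upright anywhere in the two rows on the front of the worktop
- wide_jar_a: loose wide amber jar with cork lid, 81 mm tall, 55 mm in diameter, 0.19 to 0.38 kg. Origin: centre of its underside, z up along its axis. Starts upright anywhere in the two rows on the front of the worktop
- wide_jar_b: loose wide glass jar with black lid, 91 mm tall, 58 mm in diameter, 0.15 to 0.29 kg. Origin: centre of its underside, z up along its axis. Starts upright anywhere in the two rows on the front of the worktop
- small_dish_a: small dish: fixed round shallow white ceramic drip dish, outer diameter 66 mm, 9 mm high, flat floor 56 mm across and 4 mm above the worktop, rim 5 mm wide; origin: centre of its underside, z up. It does not slide. Starts anywhere in the two rows on the front of the worktop
- small_dish_b: the other small dish, same as small_dish_a: fixed round shallow white ceramic drip dish, outer diameter 66 mm, 9 mm high, flat floor 56 mm across and 4 mm above the worktop, rim 5 mm wide; origin: centre of its underside, z up. It does not slide. Starts anywhere in the two rows on the front of the worktop
- large_dish_a: large dish: fixed round shallow white ceramic drip dish, outer diameter 86 mm, 9 mm high, flat floor 76 mm across and 4 mm above the worktop, rim 5 mm wide; origin: centre of its underside, z up. It does not slide. Starts anywhere in the two rows on the front of the worktop
- large_dish_b: the other large dish, same as large_dish_a: fixed round shallow white ceramic drip dish, outer diameter 86 mm, 9 mm high, flat floor 76 mm across and 4 mm above the worktop, rim 5 mm wide; origin: centre of its underside, z up. It does not slide. Starts anywhere in the two rows on the front of the worktop
- mug: bystander: loose white mug, 98 mm in diameter, 90 mm tall, handle to one side; origin near the centre of its underside; stands behind the two rows, right of the middle; leave it
- beaker: bystander: teal open beaker, 67 mm across the rim, 98 mm tall; origin: centre of its underside; stands behind the two rows, near the sink; leave it
Things that resemble listed ones, but are neither listed nor needed, are in the scene too. What is shaped like the slim_jar_b but purple or red is not meant.

How it is judged:
At the end, for the whole second after the job is handed in: One slim jar on each small dish and one wide jar on each large dish: each jar flat on the dish's floor inside the rim (its axis within 12 mm of the dish's centre, its underside less than 6.5 mm above the dish's), upright within 0.06 rad, released and at rest ((((horizontal distance between slim_jar_a and small_dish_a below 0.012 m and z of slim_jar_a in the frame of small_dish_a below 0.0065 m) and (horizontal distance between slim_jar_b and small_dish_b below 0.012 m and z of slim_jar_b in the frame of small_dish_b below 0.0065 m)) or ((horizontal distance between slim_jar_a and small_dish_b below 0.012 m and z of slim_jar_a in the frame of small_dish_b below 0.0065 m) and (horizontal distance between slim_jar_b and small_dish_a below 0.012 m and z of slim_jar_b in the frame of small_dish_a below 0.0065 m))) and (((horizontal distance between wide_jar_a and large_dish_a below 0.012 m and z of wide_jar_a in the frame of large_dish_a below 0.0065 m) and (horizontal distance between wide_jar_b and large_dish_b below 0.012 m and z of wide_jar_b in the frame of large_dish_b below 0.0065 m)) or ((horizontal distance between wide_jar_a and large_dish_b below 0.012 m and z of wide_jar_a in the frame of large_dish_b below 0.0065 m) and (horizontal distance between wide_jar_b and large_dish_a below 0.012 m and z of wide_jar_b in the frame of large_dish_a below 0.0065 m))) and angle between each of slim_jar_a, slim_jar_b, wide_jar_a, wide_jar_b's own z axis and vertical below 0.06 rad and linear speed of each of slim_jar_a, slim_jar_b, wide_jar_a, wide_jar_b below 0.02 m/s and angular speed of each of slim_jar_a, slim_jar_b, wide_jar_a, wide_jar_b below 0.2 rad/s); the robot touches nothing.
It fails at once if a jar is tipped by more than 0.6 rad (angle between any of slim_jar_a, slim_jar_b, wide_jar_a, wide_jar_b's own z axis and vertical above 0.6 rad).
It fails at once if a jar is dropped from more than about 30 mm or thrown (moves faster than 0.75 m/s without touching the fingers) ((linear speed of slim_jar_a above 0.75 m/s and contact force between slim_jar_a and the fingers below 0.05 N) or (linear speed of slim_jar_b above 0.75 m/s and contact force between slim_jar_b and the fingers below 0.05 N) or (linear speed of wide_jar_a above 0.75 m/s and contact force between wide_jar_a and the fingers below 0.05 N) or (linear speed of wide_jar_b above 0.75 m/s and contact force between wide_jar_b and the fingers below 0.05 N)).
It fails at once if the mug or the beaker is moved by more than 20 mm (distance of any of mug, beaker from where it was at the start of the episode above 0.02 m).
It also fails if it takes over 106 s, if anything falls off the work surface, if the arm or the gripper's body presses on something with over 40 N, if the wrist force passes 120 N, or if a joint passes its speed limit or range.

## Working session

There is one attempt and no reset: what is moved stays moved. The work goes in short steps, Python scripts to look and compute and a tool call to move; the robot and the scene stay as the last step left them, time stands still between calls to the robot, and variables do not carry over. Pictures are saved under pics/ and viewed, and the job is handed in when it is done.

Besides the shell and the picture viewer there is one more tool, called after "Call:" by a JSON object that holds its "fn" and its "kwargs". jog_arm: Moves the arm, as the interface text tells. Its arguments: {"type":"object","properties":{"targets":{"type":"array","items":{"type":"array","items":{"type":"number"}}},"grip_force":{"type":"number"}},"required":["targets"]}

```bash
ls; mkdir -p pics; cat > h.py <<'E'
import numpy as np, cv2, pickle
from bench import manip
def save(p,name): cv2.imwrite('pics/'+name,cv2.cvtColor(p['frame'],cv2.COLOR_RGB2BGR))
def proj(p,X):
    c=np.asarray(p['R'])@np.asarray(X,float)+np.asarray(p['t']); return np.array([p['fx']*c[0]/c[2]+p['cx'],p['fy']*c[1]/c[2]+p['cy']])
def back(p,u,v,z):
    R=np.asarray(p['R']);C=-R.T@np.asarray(p['t']); d=R.T@np.array([(u-p['cx'])/p['fx'],(v-p['cy'])/p['fy'],1]); return C+d*(z-C[2])/d[2]
E
python3 - <<'E'
from h import *
for n in ['top','side']:
    p=manip.get_image(n); save(p,n+'0.png'); R=np.asarray(p['R']);print(n,-R.T@np.asarray(p['t']),R.round(3).tolist(),p['fx'])
    pickle.dump(p,open(n+'0.pkl','wb'))
    for l in ['slim_jar_a','slim_jar_b','wide_jar_a','wide_jar_b','small_dish_a','large_dish_a','mug','beaker']:
        for d in manip.outline_of(p,l): print(l,round(d['p'],2),d['box'])
o=manip.get_obs();print(o, manip.tip_reach)
E
```

```text
pics
top [ 0.52034885 -0.06400323  1.12765359] [[-0.007, -1.0, 0.009], [-0.997, 0.006, -0.078], [0.078, -0.01, -0.997]] 399.9788364261469
slim_jar_a 0.7 [351.3, 246.3, 21.4, 13.9]
slim_jar_a 0.66 [239.0, 182.6, 22.3, 25.2]
slim_jar_a 0.64 [187.5, 236.3, 17.7, 15.3]
slim_jar_a 0.48 [274.5, 202.1, 18.3, 17.5]
slim_jar_b 0.7 [351.3, 246.3, 21.4, 13.9]
slim_jar_b 0.66 [239.0, 182.6, 22.3, 25.2]
slim_jar_b 0.64 [187.5, 236.3, 17.7, 15.3]
slim_jar_b 0.48 [274.5, 202.1, 18.3, 17.5]
wide_jar_a 0.75 [236.0, 182.4, 25.8, 25.8]
wide_jar_a 0.64 [239.5, 225.2, 24.2, 23.6]
wide_jar_a 0.59 [309.0, 125.1, 29.0, 29.7]
wide_jar_b 0.75 [236.0, 182.4, 25.8, 25.8]
wide_jar_b 0.64 [239.5, 225.2, 24.2, 23.6]
wide_jar_b 0.59 [309.0, 125.1, 29.0, 29.7]
small_dish_a 0.78 [191.2, 177.7, 22.2, 28.1]
small_dish_a 0.61 [300.3, 230.4, 25.3, 23.5]
large_dish_a 0.91 [126.7, 225.8, 31.5, 30.4]
mug 0.59 [254.2, 111.7, 31.3, 48.4]
beaker 0.6 [308.3, 125.8, 29.8, 28.6]
side [0.4629342  0.87985219 0.78715039] [[-0.993, -0.116, -0.022], [-0.056, 0.624, -0.779], [0.104, -0.773, -0.626]] 416.0174634581788
slim_jar_a 0.69 [2
[... 838 characters left out ...]
e': 0.9, 'q': array([ 1.14455389,  0.59118527,  0.04841899,  1.60844655, -0.03328837,
        0.94271095, -0.03369569]), 'qvel': array([ 4.23842385e-04,  1.91182503e-04,  1.09444701e-04,  1.79611914e-04,
        8.95063981e-05,  7.22398659e-05, -2.34730247e-04]), 'joint_efforts': array([-1.29167543e-04, -5.48637879e+01,  1.54585987e+00, -1.98541760e+01,
        9.26594337e-03,  1.39012063e-03, -1.23194511e-06]), 'ee_pos': array([ 0.23681314, -0.68526628,  0.24833367]), 'tcp_rot': array([ 3.09814291e+00,  5.20298308e-01, -5.00574133e-05]), 'force': array([ 0.21787044, -0.02340894, -0.03517996]), 'moment': array([-0.01513748, -0.01555759, -0.01861505]), 'finger_gap': 0.08564396377064207} 0.017
```

View pictures.

```bash
python3 - <<'E'
import cv2
a=cv2.imread('pics/top0.png')[90:290,90:410]; cv2.imwrite('pics/top0z.png',cv2.resize(a,None,fx=2.5,fy=2.5,interpolation=cv2.INTER_CUBIC))
a=cv2.imread('pics/side0.png')[90:320,170:370]; cv2.imwrite('pics/side0z.png',cv2.resize(a,None,fx=2.6,fy=2.6,interpolation=cv2.INTER_CUBIC))
E
```

```text
(no output)
```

View pics/top0.png

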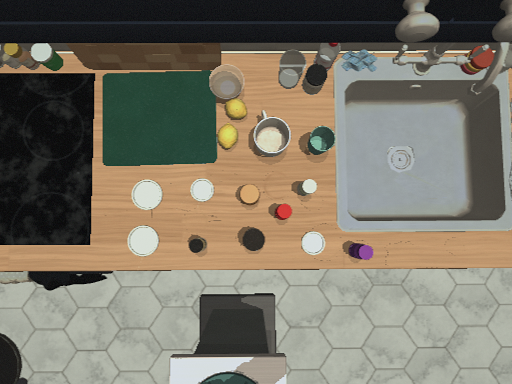

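View pics/top0z.png

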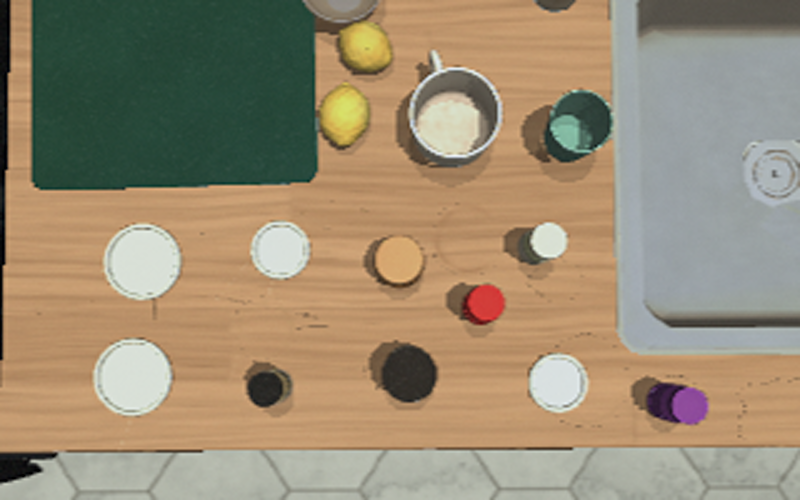

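View pics/side0.png

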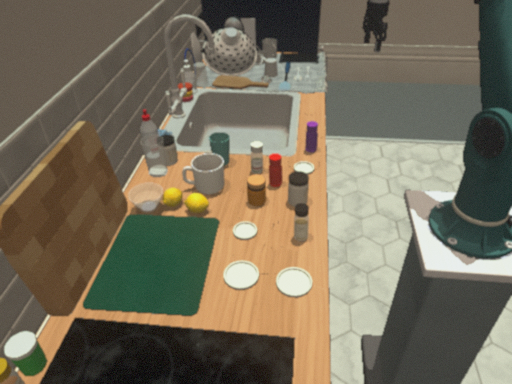

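View pics/side0z.png

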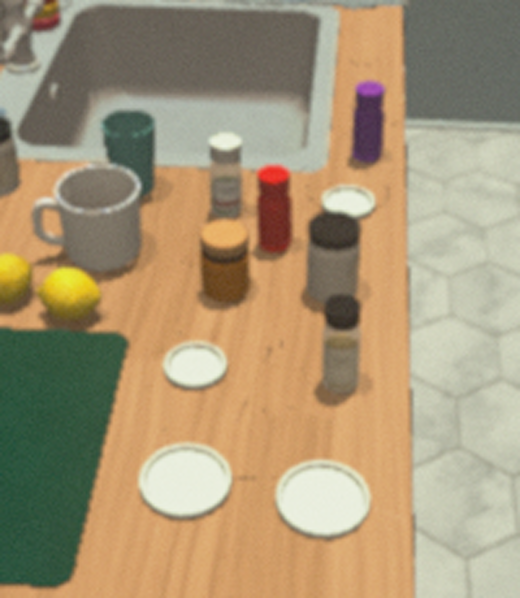

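```bash
cat > meas.py <<'E'
from h import *
T=pickle.load(open('top0.pkl','rb'));S=pickle.load(open('side0.pkl','rb'))
def blob(p,win,cond):
    l,t,w,h=win; f=p['frame'][t:t+h,l:l+w].astype(int)
    m=cond(f).astype(np.uint8)
    n,lab,st,ce=cv2.connectedComponentsWithStats(m); i=1+np.argmax(st[1:,4])
    cs,_=cv2.findContours((lab==i).astype(np.uint8),0,1); hull=cv2.convexHull(max(cs,key=len)); M=cv2.moments(hull)
    return np.array([M['m10']/M['m00']+l,M['m01']/M['m00']+t]),st[i,2:].tolist()
br=lambda f:(f.min(2)>165)
dark=lambda f:(f.max(2)<70)
cork=lambda f:(f[...,0]>170)&(f[...,0]-f[...,2]>0)
red=lambda f:(f[...,0]>150)&(f[...,1]<80)
L={'LA':(147,194,.009,br,22),'LB':(143,241,.009,br,22),'SA':(202,190,.009,br,18),'SB':(313,243,.009,br,18),
'slimA':(196,245,.105,dark,12),'slimB':(309,187,.103,br,12),'wideB':(254,239,.091,dark,16),'red':(284,212,.103,red,14)}
if __name__=='__main__':
  for k,(u,v,z,c,r) in L.items():
    q,st=blob(T,(u-r,v-r,2*r,2*r),c); print(k,q.round(1),st,back(T,q[0],q[1],z)[:2].round(4))
  a=T['frame'][180:210,235:265]; print(a[14,::2].tolist())
E
python3 meas.py
```

```text
LA [146.4 194.3] [30, 30, 687] [0.5968 0.2256]
LB [142.5 240.5] [30, 30, 705] [0.4686 0.2346]
SA [201.6 189.5] [24, 22, 409] [0.6094 0.0715]
SB [313.  242.9] [23, 23, 415] [ 0.4587 -0.2385]
slimA [195.6 245.2] [14, 14, 152] [0.4604 0.0745]
slimB [309.2 185.6] [15, 14, 160] [ 0.6103 -0.2167]
wideB [253.  239.3] [21, 22, 368] [ 0.4734 -0.0712]
red [284.  210.6] [15, 14, 159] [ 0.5464 -0.1508]
[[150, 118, 86], [111, 87, 64], [84, 67, 50], [218, 165, 112], [213, 166, 111], [214, 167, 112], [215, 170, 113], [214, 169, 113], [213, 168, 113], [214, 169, 114], [214, 171, 114], [216, 170, 114], [156, 119, 81], [193, 150, 109], [194, 153, 110]]
```

```bash
cat > ov.py <<'E'
from meas import *
q,st=blob(T,(237,183,25,25),lambda f:(f[...,0]>200)); print('wideA',q,st,back(T,*q,.081)[:2])
wa=back(T,*q,.081)[:2]
P={k:back(T,*blob(T,(u-r,v-r,2*r,2*r),c)[0],z)[:2] for k,(u,v,z,c,r) in L.items()}; P['wideA']=wa
geo={'LA':[(.009,.043)],'LB':[(.009,.043)],'SA':[(.009,.033)],'SB':[(.009,.033)],'slimA':[(0,.0195),(.105,.018)],'slimB':[(0,.0205),(.103,.0185)],'wideA':[(0,.0275),(.081,.0275)],'wideB':[(0,.029),(.091,.029)],'red':[(0,.0205),(.103,.0185)]}
for p,n,(l,t,w,h),s in [(T,'top',(120,170,220,95),3.6),(S,'side',(200,130,130,180),3.3)]:
    im=cv2.resize(cv2.cvtColor(p['frame'],cv2.COLOR_RGB2BGR)[t:t+h,l:l+w],None,fx=s,fy=s,interpolation=cv2.INTER_CUBIC)
    for k,g in geo.items():
        for z,r in g:
            pts=np.array([(proj(p,[P[k][0]+r*np.cos(a),P[k][1]+r*np.sin(a),z])-[l,t]+.5)*s-.5 for a in np.linspace(0,6.3,60)])
            cv2.polylines(im,[pts.round().astype(int)],True,(255,0,255) if z else (0,255,255),1)
    cv2.imwrite('pics/ov_'+n+'.png',im)
E
python3 ov.py
```

```text
wideA [249.33333333 193.41134752] [18, 18, 255] [ 0.59262193 -0.06232877]
```

View pics/ov_top.png

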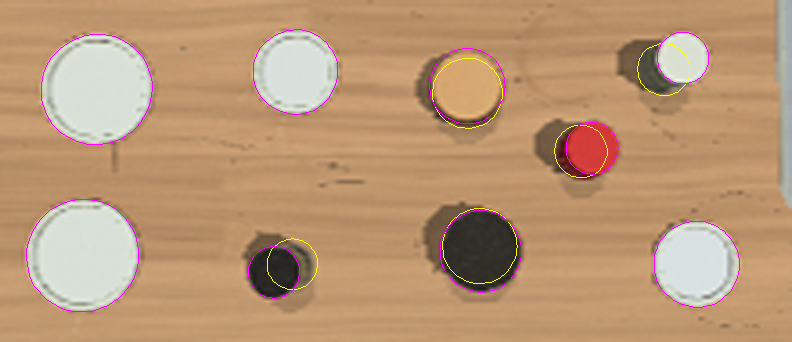

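View pics/ov_side.png

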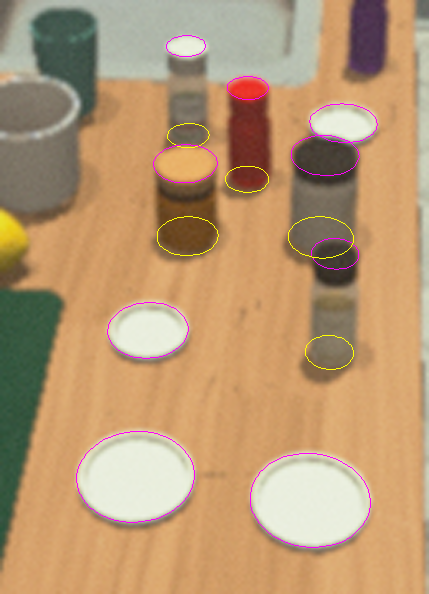

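Candidates in the top view: 
- **slim_jar_a:** black cap (196,245).
- **slim_jar_b:** pale cap (309,187). The look-alikes are red (284,212) and purple (362,252), so I reject those.
- **wide_jar_a:** cork lid (249,194).
- **wide_jar_b:** black lid (254,239).
- **Large dishes:** (147,194) and (143,241).
- **Small dishes:** (202,190) and (313,243).

The projected outlines match the lids and dishes in both views. The order will be wideA, slimA, wideB, slimB. First I move above wideA, with the jaws along y.

Call:
{"fn": "jog_arm", "kwargs": {"targets": [[1.78, 3.12, 0, -0.95, 1], [1.78, 3.12, 0, -0.95, 1], [1.78, 3.12, 0, -0.95, 1], [1.78, 3.12, 0, -0.95, 1], [1.78, 3.12, 0, -0.95, 1], [1.78, 3.12, 0, -0.95, 1], [1.78, 3.12, 0, -0.95, 1], [1.78, 3.12, 0, -0.95, 1], [1.78, 3.12, 0, -0.95, 1], [1.78, 3.12, 0, -0.95, 1], [1.78, 3.12, 0, -0.95, 1], [1.78, 3.12, 0, -0.95, 1], [1.78, 3.12, 0, -0.95, 1], [1.78, 3.12, 0, -0.95, 1], [1.78, 3.12, 0, -0.95, 1], [1.78, 3.12, 0, -0.95, 1], [1.78, 3.12, 0, -0.95, 1], [1.78, 3.12, 0, -0.95, 1], [1.78, 3.1, 0, -0.95, 1], [0, 0, 0, 0, 1]], "grip_force": 50}}

```text
time: 2.9
ee_pos: [0.5784, -0.0857, 0.2486]
tcp_rot: [-3.138, -0.042, -0.005]
force: [0.3, -0.0, 0.5]
finger_gap: 0.0855
```

Call:
{"fn": "jog_arm", "kwargs": {"targets": [[0, 0, 0, 0, 1]]}}

```text
time: 3.0
ee_pos: [0.5755, -0.0916, 0.2483]
tcp_rot: [3.141, 0.032, 0.0]
force: [-0.5, 0.0, 0.2]
finger_gap: 0.0855
```

Call:
{"fn": "jog_arm", "kwargs": {"targets": [[0.85, 1.5, 0, -0.6, 1], [0.85, 1.5, 0, -0.6, 1], [0, 0, -2, 0, 1], [0, 0, -3, 0, 1], [0, 0, -3, 0, 1], [0, 0, -2, 0, 1], [0, 0, 0, 0, 1], [0, 0, 0, 0, 1]]}}

```text
time: 3.8
ee_pos: [0.5918, -0.0642, 0.1486]
tcp_rot: [3.141, -0.008, -0.001]
force: [-0.4, -0.2, 0.0]
finger_gap: 0.0857
```

```bash
python3 - <<'E'
from h import *
for n in ['top','side']:
    p=manip.get_image(n); save(p,n+'1.png')
E
```

```text
(no output)
```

View pics/side1.png

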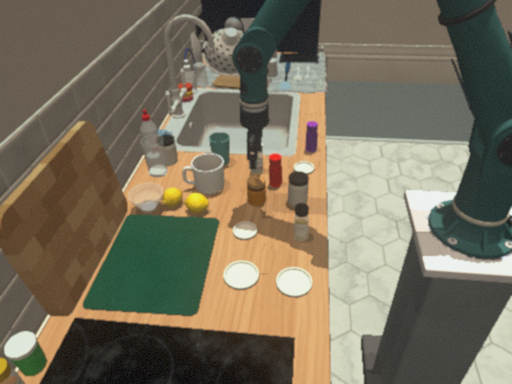

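The gripper sits above the cork jar (256,190), and the red jar stands clear of it. Descending to TCP z ≈ 0.048.

Call:
{"fn": "jog_arm", "kwargs": {"targets": [[0.05, 0.1, -2, 0, 1], [0, 0, -2.5, 0, 1], [0, 0, -2.5, 0, 1], [0, 0, -2, 0, 1], [0, 0, -1, 0, 1], [0, 0, 0, 0, 1], [0, 0, 0, 0, 0], [0, 0, 0, 0, 0], [0, 0, 0, 0, 0], [0, 0, 0, 0, 0], [0, 0, 0, 0, 0], [0, 0, 0, 0, 0]]}}

```text
time: 5.1
ee_pos: [0.5936, -0.0619, 0.05]
tcp_rot: [3.141, -0.005, 0.004]
force: [-0.5, 0.0, 5.2]
finger_gap: 0.0534
```

Call:
{"fn": "jog_arm", "kwargs": {"targets": [[0, 0, 1, 0, 0], [0, 0, 2, 0, 0], [0, 0, 2, 0, 0], [0, 0, 0, 0, 0], [0, 0, 0, 0, 0]]}}

```text
time: 5.6
ee_pos: [0.5926, -0.0616, 0.0987]
tcp_rot: [-3.142, 0.005, -0.001]
force: [-0.8, 0.2, -3.8]
finger_gap: 0.0532
```

Call:
{"fn": "jog_arm", "kwargs": {"targets": [[0.1, 1, 0, 0, 0], [0.1, 2, 0, 0, 0], [0.1, 3, 0, 0, 0], [0.1, 3, 0, 0, 0], [0, 3, 0, 0, 0], [0, 3, 0, 0, 0], [0, 3, 0, 0, 0], [0, 3, 0, 0, 0], [0, 3, 0, 0, 0], [0, 2.5, 0, 0, 0], [0, 1.5, 0, 0, 0], [0, 0.7, 0, 0, 0], [0, 0, 0, 0, 0], [0, 0, 0, 0, 0], [0, 0, 0, 0, 0]]}}

```text
time: 7.1
ee_pos: [0.5968, 0.2229, 0.0982]
tcp_rot: [3.14, -0.009, -0.001]
force: [1.4, -0.7, -2.8]
finger_gap: 0.0533
```

```bash
python3 - <<'E'
from h import *
for n in ['top','side']:
    p=manip.get_image(n); save(p,n+'2.png')
    a=cv2.imread('pics/%s2.png'%n)
    a=a[150:270,90:250] if n=='top' else a[190:320,200:340]
    cv2.imwrite('pics/%s2z.png'%n,cv2.resize(a,None,fx=4,fy=4,interpolation=cv2.INTER_CUBIC))
E
```

```text
(no output)
```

View pics/side2z.png

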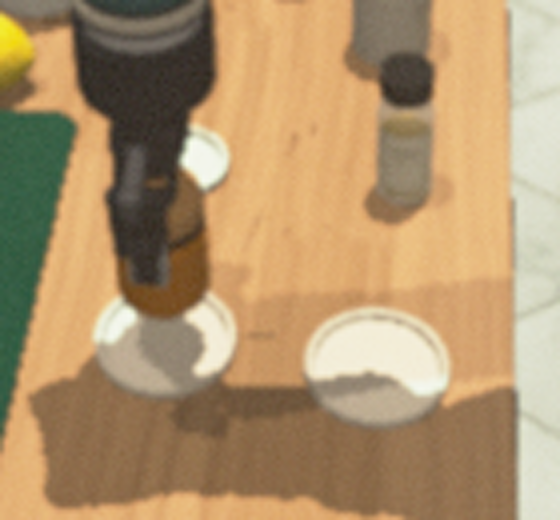

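Call:
{"fn": "jog_arm", "kwargs": {"targets": [[0, 0.15, -1, 0, 0], [0, 0, -1.5, 0, 0], [0, 0, -1, 0, 0], [0, 0, -0.4, 0, 0], [0, 0, -0.3, 0, 0], [0, 0, -0.2, 0, 0], [0, 0, 0, 0, 0], [0, 0, 0, 0, 0]]}}

```text
time: 8.0
ee_pos: [0.597, 0.2271, 0.0547]
tcp_rot: [-3.141, 0.005, -0.002]
force: [-0.1, 0.6, -3.1]
finger_gap: 0.0533
```

Call:
{"fn": "jog_arm", "kwargs": {"targets": [[0, 0, -0.1, 0, 0], [0, 0, -0.1, 0, 0], [0, 0, 0, 0, 0], [0, 0, 0, 0, 0]]}}

```text
time: 8.4
ee_pos: [0.597, 0.2271, 0.0541]
tcp_rot: [-3.141, 0.005, -0.001]
force: [-2.5, 0.0, 6.7]
finger_gap: 0.0534
```

Contact. Release, then lift.

Call:
{"fn": "jog_arm", "kwargs": {"targets": [[0, 0, 0, 0, 0.3], [0, 0, 0, 0, 0.6], [0, 0, 0, 0, 1], [0, 0, 0, 0, 1], [0, 0, 0, 0, 1], [0, 0, 1, 0, 1], [0, 0, 2, 0, 1], [0, 0, 3, 0, 1], [0, 0, 3, 0, 1], [0, 0, 3, 0, 1], [-3, -3, 0, 0, 1], [-3, -3, 0, 0, 1], [0, 0, 0, 0, 1]]}}

```text
time: 9.7
ee_pos: [0.5308, 0.1609, 0.1723]
tcp_rot: [3.137, -0.013, -0.011]
force: [0.1, -1.5, -0.1]
finger_gap: 0.0853
```

```bash
python3 - <<'E'
from h import *
for n in ['top','side']:
    p=manip.get_image(n); save(p,n+'3.png')
    a=cv2.imread('pics/%s3.png'%n)
    a=a[150:270,90:250] if n=='top' else a[190:320,200:340]
    cv2.imwrite('pics/%s3z.png'%n,cv2.resize(a,None,fx=4,fy=4,interpolation=cv2.INTER_CUBIC))
E
```

```text
(no output)
```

View pics/side3z.png

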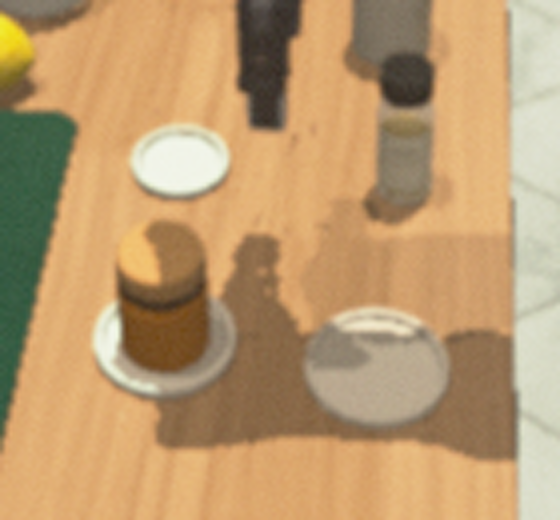

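View pics/top3z.png

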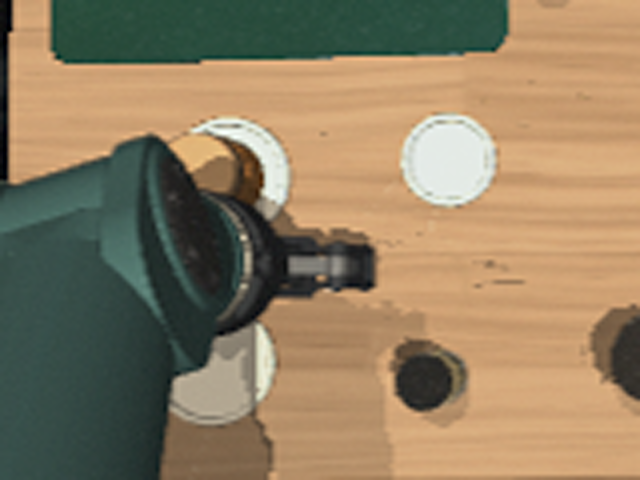

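Call:
{"fn": "jog_arm", "kwargs": {"targets": [[-2.5, -3, 0, 0, 1], [-2.5, -3, 0, 0, 1], [-2.3, -3, 0, 0, 1], [0, 0, 0, 0, 1], [0, 0, 0, 0, 1], [0, 0, 0, 0, 1]]}}

```text
time: 10.4
ee_pos: [0.4658, 0.0785, 0.1727]
tcp_rot: [-3.14, 0.002, -0.005]
force: [1.2, 0.3, -0.1]
finger_gap: 0.0856
```

Call:
{"fn": "jog_arm", "kwargs": {"targets": [[-0.5, -0.35, -1, 0, 1], [0, 0, -2, 0, 1], [0, 0, -2, 0, 1], [0, 0, -2, 0, 1], [0, 0, -2, 0, 1], [0, 0, -1.5, 0, 1], [0, 0, -0.5, 0, 1], [0, 0, 0, 0, 1], [0, 0, 0, 0, 1]]}}

```text
time: 11.3
ee_pos: [0.4595, 0.0741, 0.0626]
tcp_rot: [-3.141, 0.004, -0.002]
force: [-0.2, 0.8, -0.3]
finger_gap: 0.0854
```

```bash
python3 - <<'E'
from h import *
for n in ['side']:
    p=manip.get_image(n); save(p,n+'4.png')
    a=cv2.imread('pics/%s4.png'%n)
    a=a[150:270,90:250] if n=='top' else a[150:280,220:360]
    cv2.imwrite('pics/%s4z.png'%n,cv2.resize(a,None,fx=4,fy=4,interpolation=cv2.INTER_CUBIC))
E
```

```text
(no output)
```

View pics/side4z.png

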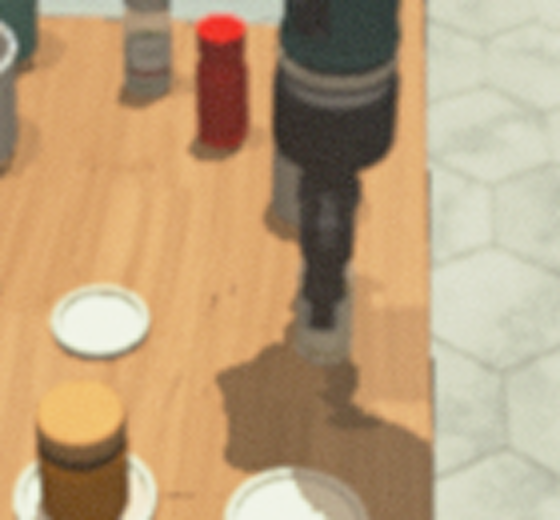

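The fingers straddle the black-capped slim jar, roughly centred. Close and lift.

Call:
{"fn": "jog_arm", "kwargs": {"targets": [[0, 0, 0, 0, 0], [0, 0, 0, 0, 0], [0, 0, 0, 0, 0], [0, 0, 0, 0, 0], [0, 0, 0, 0, 0], [0, 0, 0, 0, 0], [0, 0, 0, 0, 0], [0, 0, 1, 0, 0], [0, 0, 1.5, 0, 0], [0, 0, 1.5, 0, 0], [0, 0, 0, 0, 0], [0, 0, 0, 0, 0]], "grip_force": 40}}

```text
time: 12.55
ee_pos: [0.4586, 0.0733, 0.1026]
tcp_rot: [-3.141, 0.005, -0.001]
force: [0.4, -0.3, -1.3]
finger_gap: 0.0373
```

Call:
{"fn": "jog_arm", "kwargs": {"targets": [[1, 0, 0, 0, 0], [2, 0, 0, 0, 0], [2.5, 0, 0, 0, 0], [2.5, -0.1, 0, 0, 0], [2.5, -0.1, 0, 0, 0], [2.5, 0, 0, 0, 0], [1.3, 0, 0, 0, 0], [0.7, 0, 0, 0, 0], [0, 0, 0, 0, 0], [0, 0, 0, 0, 0], [0, 0, 0, 0, 0]]}}

```text
time: 13.65
ee_pos: [0.6069, 0.0714, 0.102]
tcp_rot: [3.141, -0.004, -0.003]
force: [0.5, -0.1, -1.1]
finger_gap: 0.0379
```

```bash
python3 - <<'E'
from h import *
for n in ['side']:
    p=manip.get_image(n); save(p,n+'5.png')
    a=cv2.imread('pics/%s5.png'%n)
    a=a[150:280,180:320]
    cv2.imwrite('pics/%s5z.png'%n,cv2.resize(a,None,fx=4,fy=4,interpolation=cv2.INTER_CUBIC))
E
```

```text
(no output)
```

View pics/side5z.png

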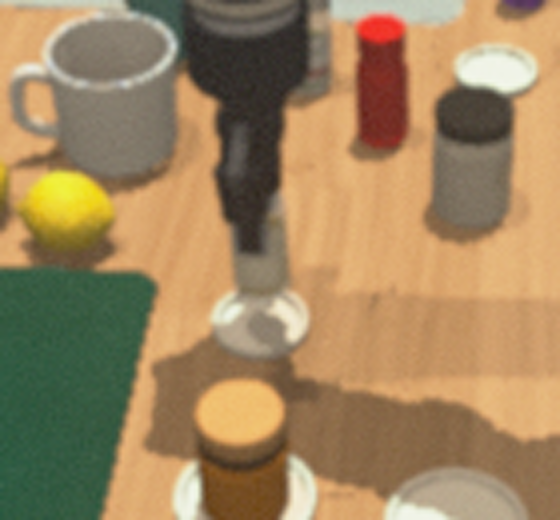

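Call:
{"fn": "jog_arm", "kwargs": {"targets": [[0.1, 0, -1, 0, 0], [0, 0, -1.3, 0, 0], [0, 0, -0.6, 0, 0], [0, 0, -0.3, 0, 0], [0, 0, -0.2, 0, 0], [0, 0, 0, 0, 0], [0, 0, 0, 0, 0]]}}

```text
time: 14.4
ee_pos: [0.6098, 0.0714, 0.0685]
tcp_rot: [-3.142, 0.005, -0.001]
force: [-0.2, -0.5, -0.4]
finger_gap: 0.0371
```

Call:
{"fn": "jog_arm", "kwargs": {"targets": [[0, 0, -0.1, 0, 0], [0, 0, -0.1, 0, 0], [0, 0, 0, 0, 0], [0, 0, 0, 0, 0]]}}

```text
time: 14.8
ee_pos: [0.6101, 0.0714, 0.067]
tcp_rot: [-3.141, 0.005, -0.002]
force: [-0.7, -0.5, 5.1]
finger_gap: 0.0376
```

Call:
{"fn": "jog_arm", "kwargs": {"targets": [[0, 0, 0, 0, 0.3], [0, 0, 0, 0, 0.6], [0, 0, 0, 0, 1], [0, 0, 0, 0, 1], [0, 0, 0, 0, 1], [0, 0, 1, 0, 1], [0, 0, 2, 0, 1], [0, 0, 3, 0, 1], [0, 0, 3, 0, 1], [0, 0, 1, 0, 1], [-2, -2, 0, 0, 1], [-2.7, -2.8, 0, 0, 1], [-2.7, -2.8, 0, 0, 1], [-2.7, -2.8, 0, 0, 1], [-2.3, -2.5, 0, 0, 1], [-1.3, -1.3, 0, 0, 1], [0, 0, 0, 0, 1], [0, 0, 0, 0, 1], [0, 0, 0, 0, 1]]}}

```text
time: 16.7
ee_pos: [0.4744, -0.0692, 0.1664]
tcp_rot: [-3.141, 0.001, -0.003]
force: [0.3, -0.1, 0.3]
finger_gap: 0.0854
```

```bash
python3 - <<'E'
from h import *
for n in ['top','side']:
    p=manip.get_image(n); save(p,n+'6.png')
    a=cv2.imread('pics/%s6.png'%n)
    a=a[150:280,150:320] if n=='top' else a[150:280,200:340]
    cv2.imwrite('pics/%s6z.png'%n,cv2.resize(a,None,fx=4,fy=4,interpolation=cv2.INTER_CUBIC))
E
```

```text
(no output)
```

View pics/side6z.png

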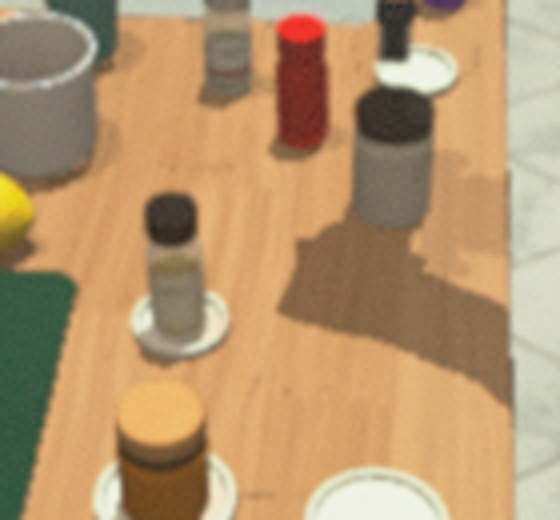

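View pics/top6z.png

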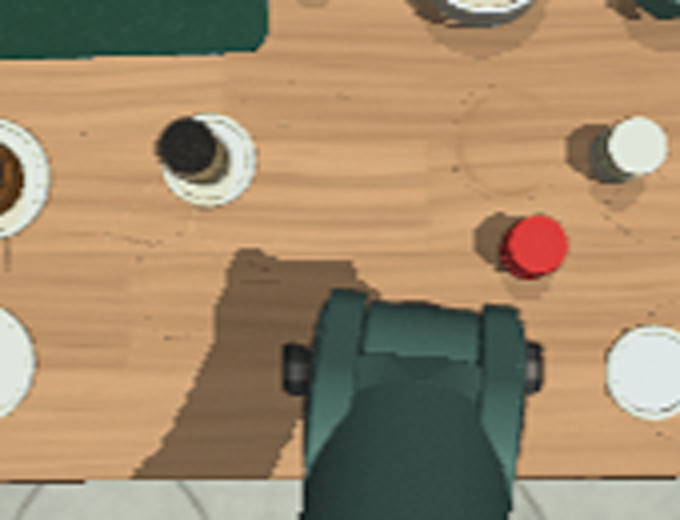

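```bash
cat > chk.py <<'E'
import sys
from meas import *
T0,S0=T,S
P={'slimA':[.6094,.0715,.105,.018,.0195],'wideA':[.5968,.2256,.081,.0275,.0275],'wideB':[.4686,.2346,.091,.029,.029],'slimB':[.4587,-.2385,.103,.0185,.0205]}
def run(tag,keys):
  for p0,n,(l,t,w,h) in [(T0,'top',(120,150,210,110)),(S0,'side',(210,140,125,170))]:
    s=3.5; im=cv2.imread('pics/%s%s.png'%(n,tag))[t:t+h,l:l+w]; im=cv2.resize(im,None,fx=s,fy=s,interpolation=cv2.INTER_CUBIC)
    for k in keys:
        x,y,hh,rc,rb=P[k]
        for z,r,c in [(.004,rb,(0,255,255)),(.004+hh,rc,(255,0,255))]:
            pts=np.array([(proj(p0,[x+r*np.cos(a),y+r*np.sin(a),z])-[l,t]+.5)*s-.5 for a in np.linspace(0,6.3,60)])
            cv2.polylines(im,[pts.round().astype(int)],True,c,1)
    cv2.imwrite('pics/chk%s_%s.png'%(tag,n),im)
run(sys.argv[1],sys.argv[2:])
E
python3 chk.py 6 slimA wideA
```

```text
(no output)
```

View pics/chk6_side.png

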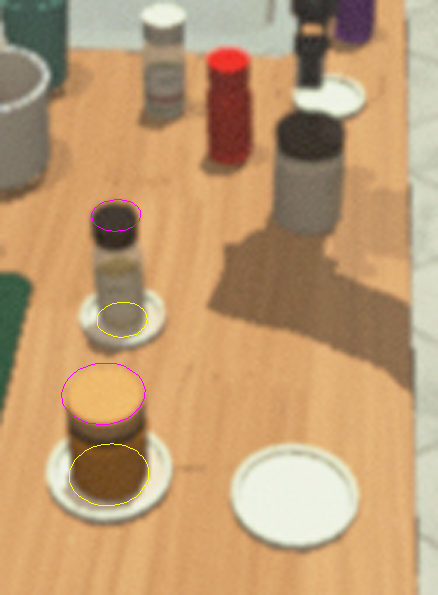

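View pics/chk6_top.png

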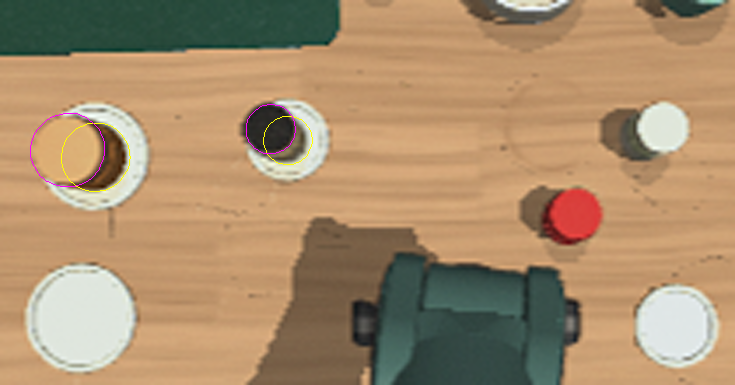

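Both placed jars line up with the projected upright outlines on their dishes: slimA cap at (116,215) and wideA lid at (104,393) in the side view. Next, descend on wideB.

Call:
{"fn": "jog_arm", "kwargs": {"targets": [[-0.1, -0.15, -1, 0, 1], [0, 0, -2, 0, 1], [0, 0, -2, 0, 1], [0, 0, -2, 0, 1], [0, 0, -2, 0, 1], [0, 0, -1.5, 0, 1], [0, 0, -0.6, 0, 1], [0, 0, 0, 0, 1], [0, 0, 0, 0, 1], [0, 0, 0, 0, 0], [0, 0, 0, 0, 0], [0, 0, 0, 0, 0], [0, 0, 0, 0, 0], [0, 0, 0, 0, 0], [0, 0, 0, 0, 0]], "grip_force": 50}}

```text
time: 18.3
ee_pos: [0.4721, -0.072, 0.0562]
tcp_rot: [-3.142, 0.005, -0.002]
force: [-0.4, 0.5, 6.1]
finger_gap: 0.0569
```

Call:
{"fn": "jog_arm", "kwargs": {"targets": [[0, 0, 1, 0, 0], [0, 0, 1.5, 0, 0], [0, 0, 1.5, 0, 0], [0, 1, 0, 0, 0], [-0.1, 2, 0, 0, 0], [-0.1, 3, 0, 0, 0], [-0.1, 3, 0, 0, 0], [-0.1, 3, 0, 0, 0], [0, 3, 0, 0, 0], [0, 3, 0, 0, 0], [0, 3, 0, 0, 0], [0, 3, 0, 0, 0], [0, 3, 0, 0, 0], [0, 2, 0, 0, 0], [0, 1, 0, 0, 0], [0, 0.6, 0, 0, 0], [0, 0, 0, 0, 0], [0, 0, 0, 0, 0], [0, 0, 0, 0, 0]]}}

```text
time: 20.2
ee_pos: [0.4675, 0.2322, 0.0953]
tcp_rot: [3.141, -0.009, -0.001]
force: [0.1, -0.5, -2.9]
finger_gap: 0.0571
```

```bash
python3 - <<'E'
from h import *
for n in ['side']:
    p=manip.get_image(n); save(p,n+'7.png')
    a=cv2.imread('pics/%s7.png'%n)
    a=a[190:320,200:340]
    cv2.imwrite('pics/%s7z.png'%n,cv2.resize(a,None,fx=4,fy=4,interpolation=cv2.INTER_CUBIC))
E
```

```text
(no output)
```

View pics/side7z.png

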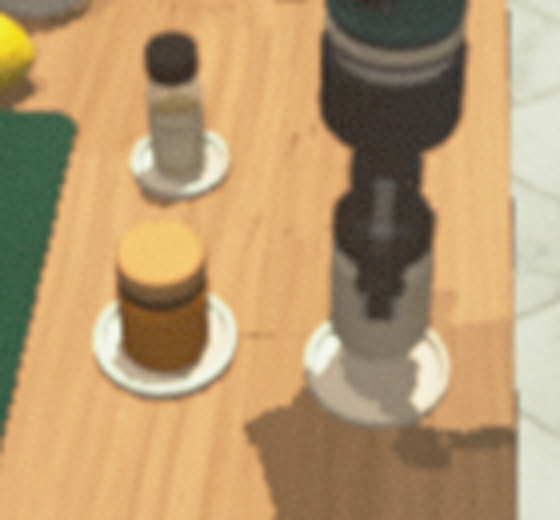

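Call:
{"fn": "jog_arm", "kwargs": {"targets": [[0.1, 0.15, -1, 0, 0], [0, 0, -1.2, 0, 0], [0, 0, -0.6, 0, 0], [0, 0, -0.3, 0, 0], [0, 0, -0.2, 0, 0], [0, 0, 0, 0, 0], [0, 0, 0, 0, 0]]}}

```text
time: 20.95
ee_pos: [0.4687, 0.2354, 0.0624]
tcp_rot: [-3.141, 0.005, -0.0]
force: [0.1, 0.2, -2.5]
finger_gap: 0.0572
```

Call:
{"fn": "jog_arm", "kwargs": {"targets": [[0, 0, -0.1, 0, 0], [0, 0, -0.1, 0, 0], [0, 0, 0, 0, 0], [0, 0, 0, 0, 0]]}}

```text
time: 21.35
ee_pos: [0.4686, 0.2354, 0.0604]
tcp_rot: [-3.142, 0.005, -0.0]
force: [-0.0, -0.1, -2.9]
finger_gap: 0.0572
```

Call:
{"fn": "jog_arm", "kwargs": {"targets": [[0, 0, -0.1, 0, 0], [0, 0, -0.05, 0, 0], [0, 0, 0, 0, 0], [0, 0, 0, 0, 0]]}}

```text
time: 21.75
ee_pos: [0.4686, 0.2355, 0.0602]
tcp_rot: [-3.141, 0.005, -0.0]
force: [-2.7, -0.6, 11.4]
finger_gap: 0.0567
```

Call:
{"fn": "jog_arm", "kwargs": {"targets": [[0, 0, 0, 0, 0.3], [0, 0, 0, 0, 0.6], [0, 0, 0, 0, 1], [0, 0, 0, 0, 1], [0, 0, 0, 0, 1], [0, 0, 1, 0, 1], [0, 0, 2, 0, 1], [0, 0, 3, 0, 1], [0, 0, 3, 0, 1], [0, 0, 3, 0, 1], [0.8, -2.6, 0, 0, 1], [1.2, -3.8, 0, 0, 1], [1.2, -3.8, 0, 0, 1], [1.2, -3.8, 0, 0, 1], [1.2, -3.8, 0, 0, 1], [1.2, -3.8, 0, 0, 1], [1.2, -3.8, 0, 0, 1], [0, 0, 0, 0, 1], [0, 0, 0, 0, 1]]}}

```text
time: 23.65
ee_pos: [0.5485, -0.02, 0.1792]
tcp_rot: [3.141, -0.01, 0.0]
force: [0.4, 0.6, -0.5]
finger_gap: 0.0853
```

Call:
{"fn": "jog_arm", "kwargs": {"targets": [[1.2, -3.8, 0, 0, 1], [1.2, -3.8, 0, 0, 1], [1.2, -3.8, 0, 0, 1], [1.2, -3.8, 0, 0, 1], [1.2, -3.2, 0, 0, 1], [0.2, -1.2, 0, 0, 1], [0, 0, 0, 0, 1], [0, 0, 0, 0, 1], [0, 0, 0, 0, 1]]}}

```text
time: 24.55
ee_pos: [0.6103, -0.2111, 0.1786]
tcp_rot: [-3.139, -0.001, 0.002]
force: [-0.6, 0.2, -0.8]
finger_gap: 0.0855
```

```bash
python3 - <<'E'
from h import *
for n in ['top','side']:
    p=manip.get_image(n); save(p,n+'8.png')
E
python3 chk.py 8 slimA wideA wideB
```

```text
(no output)
```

View pics/chk8_side.png

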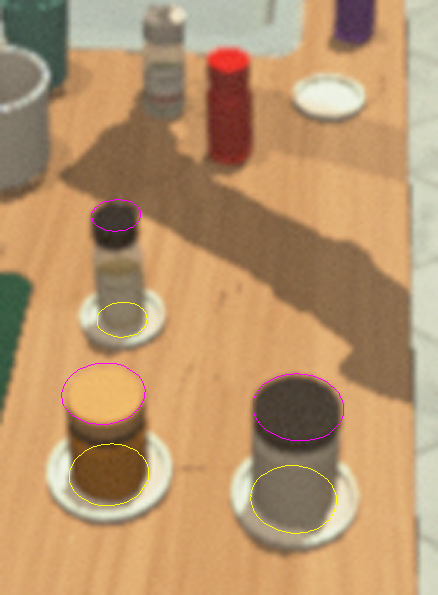

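View pics/chk8_top.png

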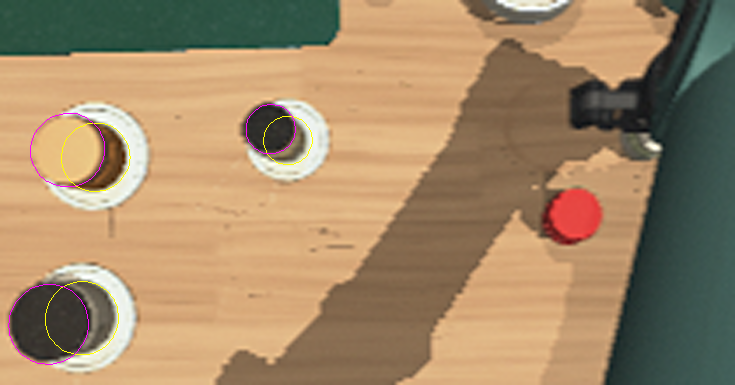

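All three jars placed so far are seated and upright. Now slimB; the red look-alike at (572,215) in the top view stays clear.

Call:
{"fn": "jog_arm", "kwargs": {"targets": [[0, -0.4, -1.6, 0, 1], [0, 0, -2, 0, 1], [0, 0, -1, 0, 1], [0, 0, 0, 0, 1], [0, 0, 0, 0, 1]]}}

```text
time: 25.15
ee_pos: [0.6105, -0.2186, 0.1324]
tcp_rot: [-3.141, 0.005, 0.001]
force: [-0.1, 0.0, 0.8]
finger_gap: 0.0852
```

Call:
{"fn": "jog_arm", "kwargs": {"targets": [[0, 0.15, -1, 0, 1], [0, 0, -2, 0, 1], [0, 0, -2, 0, 1], [0, 0, -1.5, 0, 1], [0, 0, -0.5, 0, 1], [0, 0, 0, 0, 1], [0, 0, 0, 0, 1], [0, 0, 0, 0, 0], [0, 0, 0, 0, 0], [0, 0, 0, 0, 0], [0, 0, 0, 0, 0], [0, 0, 0, 0, 0], [0, 0, 0, 0, 0], [0, 0, 0, 0, 0]], "grip_force": 40}}

```text
time: 26.55
ee_pos: [0.6111, -0.2171, 0.0636]
tcp_rot: [-3.142, 0.005, -0.002]
force: [-0.6, 0.9, 5.2]
finger_gap: 0.0384
```

Call:
{"fn": "jog_arm", "kwargs": {"targets": [[0, 0, 1, 0, 0], [0, 0, 2, 0, 0], [0, 0, 2.5, 0, 0], [0, 0, 2, 0, 0], [0, 0, 0, 0, 0], [-1, -0.3, 0, 0, 0], [-2, -0.3, 0, 0, 0], [-2.5, -0.4, 0, 0, 0], [-2.5, -0.4, 0, 0, 0], [-2.5, -0.3, 0, 0, 0], [-2.5, -0.3, 0, 0, 0], [-1.5, -0.1, 0, 0, 0], [-0.7, 0, 0, 0, 0], [0, 0, 0, 0, 0], [0, 0, 0, 0, 0], [0, 0, 0, 0, 0]]}}

```text
time: 28.15
ee_pos: [0.4603, -0.238, 0.1379]
tcp_rot: [3.141, -0.003, 0.003]
force: [-0.5, -0.5, -0.9]
finger_gap: 0.0386
```

```bash
python3 - <<'E'
from h import *
for n in ['side']:
    p=manip.get_image(n); save(p,n+'9.png')
    a=cv2.imread('pics/%s9.png'%n)
    a=a[100:230,230:370]
    cv2.imwrite('pics/%s9z.png'%n,cv2.resize(a,None,fx=4,fy=4,interpolation=cv2.INTER_CUBIC))
E
```

```text
(no output)
```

View pics/side9z.png

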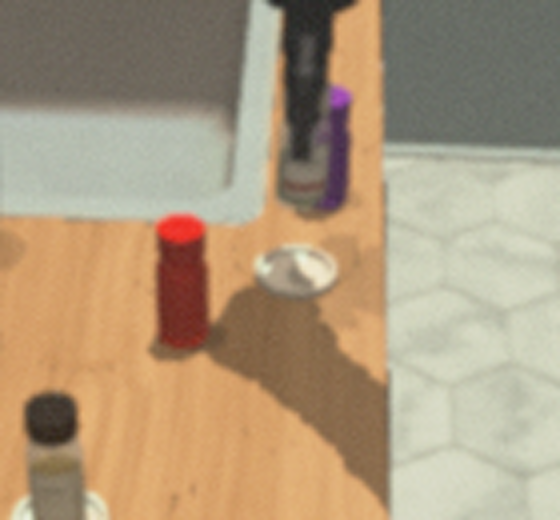

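Call:
{"fn": "jog_arm", "kwargs": {"targets": [[-0.05, 0, -1, 0, 0], [0, 0, -2, 0, 0], [0, 0, -2, 0, 0], [0, 0, -1, 0, 0], [0, 0, -0.4, 0, 0], [0, 0, -0.3, 0, 0], [0, 0, 0, 0, 0], [0, 0, 0, 0, 0]]}}

```text
time: 29.0
ee_pos: [0.4585, -0.2383, 0.0713]
tcp_rot: [3.141, -0.005, 0.002]
force: [-0.4, -0.2, -1.4]
finger_gap: 0.0382
```

Call:
{"fn": "jog_arm", "kwargs": {"targets": [[0, 0, -0.1, 0, 0], [0, 0, -0.1, 0, 0], [0, 0, -0.1, 0, 0], [0, 0, 0, 0, 0], [0, 0, 0, 0, 0]]}}

```text
time: 29.5
ee_pos: [0.458, -0.2381, 0.0678]
tcp_rot: [-3.142, 0.005, 0.0]
force: [0.2, 0.0, -1.2]
finger_gap: 0.0382
```

Call:
{"fn": "jog_arm", "kwargs": {"targets": [[0, 0, -0.1, 0, 0], [0, 0, -0.05, 0, 0], [0, 0, 0, 0, 0], [0, 0, 0, 0, 0]]}}

```text
time: 29.9
ee_pos: [0.4584, -0.2381, 0.0675]
tcp_rot: [-3.142, 0.005, -0.001]
force: [-1.1, 0.8, 9.8]
finger_gap: 0.0382
```

Contact. Release, then retreat up.

Call:
{"fn": "jog_arm", "kwargs": {"targets": [[0, 0, 0, 0, 0.3], [0, 0, 0, 0, 0.6], [0, 0, 0, 0, 1], [0, 0, 0, 0, 1], [0, 0, 0, 0, 1], [0, 0, 1, 0, 1], [0, 0, 2, 0, 1], [0, 0, 3, 0, 1], [0, 0, 3, 0, 1], [0, 0, 3, 0, 1], [0, 0, 3, 0, 1], [0, -4, 0, 0, 1], [0, -4, 0, 0, 1], [0, -4, 0, 0, 1], [0, -4, 0, 0, 1], [-1, -4, 0, 0, 1], [-1, -4, 0, 0, 1], [0, 0, 0, 0, 1], [0, 0, 0, 0, 1], [0, 0, 0, 0, 1]]}}

```text
time: 31.9
ee_pos: [0.4385, -0.4766, 0.2164]
tcp_rot: [-3.14, 0.003, -0.0]
force: [-0.2, -0.0, -0.1]
finger_gap: 0.0852
```

```bash
sed -i 's/(120,150,210,110)/(120,150,222,115)/;s/(210,140,125,170)/(210,130,125,170)/' chk.py; python3 - <<'E'
from h import *
for n in ['top','side']:
    p=manip.get_image(n); save(p,n+'10.png')
E
python3 chk.py 10 slimA wideA wideB slimB
```

```text
(no output)
```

View pics/chk10_side.png

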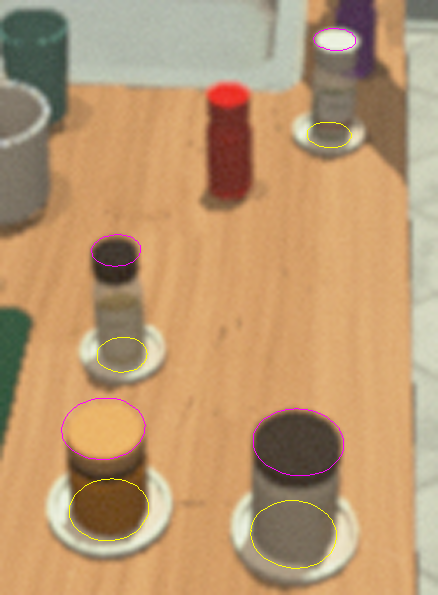

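View pics/chk10_top.png

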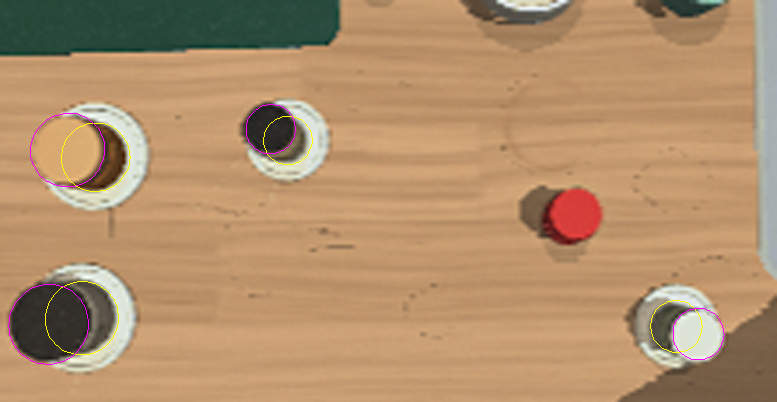

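All four jars stand inside their dishes and match the upright outlines in both views. The arm is clear, so I hand in.

```bash
python3 -c "
from bench import manip
print(manip.job_done())"
```

```text
the job is handed in; nothing more can be done
None
```

All four jars are on their dishes and I handed the job in at about 32 s, well under the 106 s limit. Each large dish has a wide jar and each small dish a slim one: the cork and black-lid jars on the large dishes, the black-cap and pale-cap jars on the small ones.

In the last top and side pictures, all four jars matched outlines drawn for upright jars centred on the dish floors, to within about 3 mm (the limit is 12 mm). I lowered each jar until the force reading showed contact before letting go. At hand-in the gripper was open, about 0.2 m above the worktop and clear of everything.

I saw no sign that the mug, beaker or red jar had moved, but the final crops show the mug and beaker only in part and I did not measure them. The purple jar and the things by the wall were not in the final check, though the arm stayed clear of them.

No check failed. The only disagreement was before the first grasp: the black-cap slim jar's base outline was about 2 pixels off in the side view, and I put that down to its shadow and the camera calibration.

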